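# Open the water-resistance tester

## Task

Open the watch tester: unscrew its ribbed cap anticlockwise, a part turn at a time, letting it climb and never forcing the thread by pulling or pushing. A spring plug pushes from below, so have the cap in the fingers when it comes free, lift it clear and set it down gently, rim down, in the empty undivided tray. Leave everything else where it stands.

Things in the scene. Friction and masses are not known exactly. Their poses are not given: they have to be found in the camera images.
- cap: Dark ribbed screw cap, a plain cylinder 56 mm in diameter, 54 mm tall, 0.08 to 0.13 kg; a white index line on its top runs along its own +x. Origin: centre of its lower rim, z up. The lower 40 mm is a hollow skirt (inside 49 mm wide), the upper 14 mm solid. It starts screwed down on the tester, its rim 1 to 4 mm above the shoulder, with about 1 mm of play up and down and sideways.
- cap_top (a point): Centre of the cap's top face. Thread: right-handed; turned anticlockwise seen from above the cap climbs somewhere between 12 and 24 mm a turn and comes free after one turn or a little more: follow it by feel. It is free when it lifts without resistance; let go before that, it stays put. Turning is light; a 40 N grip does not slip. Over 20 N between cap and tester harms the thread.
- tester: Fixed aluminium canister: round flange 100 mm wide, 8 mm high; body 58 mm wide up to the shoulder at 62 mm; above it a neck 40 mm wide, 38 mm high (46 mm over its thread ridges). A small gauge sticks out along its own -x to 59 mm from the axis, 14 to 54 mm high. Origin: on the axis at the underside, z up.
- neck_top (a point): Centre of the top of the tester's neck, 100 mm above the bench, hidden by the cap at first. A spring plug 24 mm wide stands here inside the cap and pushes it up with about 3.5 N when tight and 2.5 N as it comes free; then it springs out up to 18 mm further.
- tray: The empty tray: shallow white square tray without dividers, fixed, 120 mm outside, walls 4 mm thick and 12 mm high, floor 4 mm thick. Origin: centre of its underside, z up; x and y along its sides.
- parts_tray: A tray of the same make and size, but with a cross of dividers and four watch cases in it: leave alone. Origin: centre of its underside.
- jar: Bystander: glass jar 60 mm wide, 85 mm tall. Origin: centre of its underside.
- tape: Bystander: roll of tape lying flat, 90 mm wide, 22 mm tall. Origin: centre of its underside.
- blower: Bystander: dark rubber dust blower, 62 mm wide, 100 mm tall with its nozzle up. Origin: centre of its underside.
- loupe: Bystander: black eye loupe 38 mm wide, 30 mm tall. Origin: centre of its underside.
- tin: Bystander: round aluminium tin 46 mm wide, 22 mm tall. Origin: centre of its underside.
Mind the look-alikes: they are no part of the job. What is meant by the cap is not blue, and is the larger of those in its own colour. What is shaped like the tray but blue is not meant.

How it is judged (in metres and radians):
On the way:
1. the cap is off the thread and lifted clear of the tester, in the fingers (z of cap in the frame of tester above 0.105 m and contact force between the fingers and cap above 0.5 N and angle between cap's own z axis and vertical below 0.35 rad), for 0.2 s.
At the end, for the whole second after the job is handed in: The cap rests rim down on the floor of the empty tray (rim within 2.5 mm of the tray floor's height, axis within 0.06 rad of upright, centre within 45 mm of the tray's centre), still and released (horizontal distance between cap and tray below 0.045 m and z of cap in the frame of tray between 0.002 and 0.0065 m and angle between cap's own z axis and vertical below 0.06 rad and linear speed of cap below 0.02 m/s and contact force between the fingers and cap below 0.1 N); the robot touches nothing.
It fails at once if more than 20 N between the cap and the tester: the thread is forced (contact force between cap and tester above 20 N).
It fails at once if the cap is let go of as it frees, or dropped: out of the fingers it is off the thread over the tester, or moves faster than 0.4 m/s (contact force between the fingers and cap below 0.2 N and (linear speed of cap above 0.4 m/s or (z of cap in the frame of tester above 0.087 m and horizontal distance between cap and tester below 0.06 m))).
It fails at once if the cap is set down with more than 40 N (contact force between cap and tray above 40 N).
It fails at once if the cap touches the divided tray (contact force between cap and parts_tray above 0.5 N).
It fails at once if a bystander is moved more than 20 mm (distance of any of jar, tape, blower, loupe, tin from where it was at the start of the episode above 0.02 m).
It also fails if it takes over 72 s, if anything falls off the work surface, if the arm or the gripper's body presses on something with over 40 N, if the wrist force passes 120 N, or if a joint passes its speed limit or range.

## Robot

A 6-joint arm with a two-finger parallel gripper is mounted at the origin on the work surface. World frame = base frame: x ahead of the robot, y to its left, z up, the work surface at z = 0. Lengths are in m, angles in degrees, forces in N, time in s.
With the tool pointing down it reaches from about 0.35 to 0.875 m from the base axis. Payload 4.2 kg.
Tool frame: the origin (TCP) lies midway between the tips of the shut fingers; the grasp point (between the pads) lies 19 mm behind it; z points along the fingers, y is the line along which they close (so a half turn about z gives the same grasp; the last joint's range is limited). The gripper opens to 87 mm and grips with 3 to 60 N. Pads are 19 mm wide; open, the fingers measure 117 mm over their backs; the gripper's body (75 mm by 190 mm) begins 51 mm behind the grasp point.
Start: joints at [-58.808, 22.042, 0.453, 0, -68.411, -14.817], TCP at [0.176, -0.6, 0.223] pointing down, gripper open.
Joint ranges: [-179.83, 179.83], [-69.29, 118.12], [-61.27, 80.66], [-181.25, 117.63], [-171.15, -9.14], [-177.46, 177.46]. Speed limits (degrees/s): [159.86, 159.86, 180, 180, 180, 180].

## Interface

Orientations are given as [roll, pitch, yaw] about the fixed x, y, z axes, in that order (R = Rz(yaw) Ry(pitch) Rx(roll)).
In Python, from workcell import env gives the robot as it stands. The module is installed in compiled form; this text tells all that it offers. Calls block until the motion is done:
- env.goto(position, orientation): joint-space move of the TCP to a pose.
- env.move_straight(position, rotation=None, rate=0.15, force_limit=None): straight line of the TCP; rotation=None keeps the orientation; rate is the mean speed in m/s. With force_limit (N) it stops when the force on the tool has changed by that much, and returns True; else False.
- env.set_joints(angles): joint-space move.
- env.gripper_to(opening, grasp_force=None): opening from 0.0 (shut) to 1.0 (fully open); grasp_force is the grip in N (None keeps the last); returns when the fingers have stopped.
- env.dwell(seconds).
- env.inverse_kinematics(position, orientation): joint angles nearest the present ones, or None.
- env.read_state(): the state.
- env.grab_frame(name): name is "side" or "top"; returns a dict with "image" (480x640x3 uint8, blue, green, red), "fx", "fy", "cx", "cy" (pixels), "position" and "orientation" of the camera in the world. Camera axes: x right, y up, looking along -z (the intrinsics and any distortion apply to the point x, -y, -z); pixel columns grow to the right and rows downward; lengths in m; the calibration is good to about 2 mm. A picture is of the moment at which its call begins. There is no depth.
A pose or a line that the arm cannot do raises env.Unreachable and nothing moves.
- env.close_job(): hands the job in; it is judged then, once.
Trained networks look in a picture, given as the dict that the camera call returned (one of the last four; its "shot" number tells which), for a name from the list of things; names that differ only in an ending like _2 or _b are one class to them, and where a whole thing is asked for, a point or a joint stands for the part that bears it (a point fixed in the world has none). Each returns a list of dicts, best first, with "score" (0 to 1); they miss things now and then, are a little off and sometimes report something else, mostly with a low value. They report only what shows in the picture. A call takes as long as a camera call. They do not tell look-alikes from the thing itself.
- env.search_frame(picture, thing): "xyz" ([x, y, z] in m, in world coordinates, good to about 4 mm: the middle of the surface that is visible of it).
- env.trace(picture, thing): "mask" (480x640 bool, what is visible of it).
The state is a dict: "clock": time; "joint_positions": joint angles; "qvel": joint speeds; "joint_torque": joint torques, N m; "position": TCP position; "tool_rot": TCP orientation; "force": force on the tool from outside, world axes, zero at the start; "wrist_torque": the same for the moment, N m; "opening": opening from 0.0 (shut) to 1.0 (fully open); "finger_force": force on a finger pad.
Only numpy, scipy, OpenCV 4.12 (cv2) and the standard library are available. Lean on these libraries where they do the work, as an engineer would, in place of code of your own. Each camera call takes 0.05 s, during which the arm holds its last target. There are 200 camera calls.

## Working session

There is one attempt and no reset: what is moved stays moved. The work goes in short steps, each a Python script; the robot and the scene stay as the last script left them, time stands still between calls to the robot, and variables do not carry over. Pictures are saved under pics/ and viewed, at most 10 in all, crops included, and the job is handed in when it is done.

```bash
mkdir -p pics; python3 - <<'E'
from workcell import env
import cv2
s=env.read_state();print(s)
for n in ("top","side"):
    f=env.grab_frame(n);cv2.imwrite(f"pics/{n}0.png",f["image"])
    print(n,f["fx"],f["fy"],f["cx"],f["cy"],f["position"],f["orientation"],[k for k in f])
    for t in ("cap","cap_top","tester","tray","parts_tray","jar","tape","blower","loupe","tin"):
        print(t,[(r["score"],[round(float(v),3) for v in r["xyz"]]) for r in env.search_frame(f,t)][:5])
print(env.read_state()["clock"])
E
```

```text
{'clock': 0.0, 'joint_positions': array([-5.88103594e+01,  2.20922046e+01,  3.77691269e-01, -3.08012051e-02,
       -6.84129172e+01, -1.48156619e+01]), 'qvel': array([ 0.03987645,  0.00781755,  0.04746844, -0.01010175, -0.00078677,
       -0.03745437]), 'joint_torque': array([ 9.82558449e-04, -3.90669930e+01,  1.87411666e+01,  4.22005489e+00,
        1.08857278e-02, -1.95642829e-04]), 'position': array([ 0.17602343, -0.59904226,  0.22142547]), 'tool_rot': array([ 1.79869486e+02, -4.92179135e-03, -1.63637380e+02]), 'force': array([ 0.1202053 , -0.04811146,  0.13744485]), 'wrist_torque': array([-0.02787537, -0.0269905 , -0.04126023]), 'finger_force': 0.0, 'opening': 0.9974430062242048}
top 466.15280551941936 466.15280551941936 314.18250528478694 237.35085006180512 [ 0.28824282 -0.0064283   1.0312127 ] [  8.41357271  -1.28643032 -90.98299533] ['image', 'fx', 'fy', 'cx', 'cy', 'position', 'orientation', 'shot']
cap [(0.85, [0.559, -0.078, 0.052]), (0.79, [0.37, 0.043, 0.042]), (0.67, [0.484, -0.273, 0.004]), (0.63, [0.49, 0.05, 0.116])]
cap_top [(0.97, [0.563, -0.073, 0.053]), (0.88, [0.
[... 585 characters left out ...]
  0.65107324] [  54.53647597   -0.35756547 -132.78706131] ['image', 'fx', 'fy', 'cx', 'cy', 'position', 'orientation', 'shot']
cap [(0.79, [0.481, 0.061, 0.11]), (0.67, [0.365, 0.049, 0.037]), (0.67, [0.556, -0.067, 0.046]), (0.31, [0.678, 0.229, 0.061])]
cap_top [(0.74, [0.362, 0.046, 0.038]), (0.71, [0.555, -0.065, 0.046]), (0.59, [0.482, 0.062, 0.105])]
tester [(0.96, [0.479, 0.075, 0.011])]
tray [(0.75, [0.159, -0.326, 0.009])]
parts_tray [(0.95, [0.479, 0.269, 0.01])]
jar [(0.61, [0.682, 0.229, 0.057])]
tape [(0.89, [0.718, -0.013, 0.017]), (0.71, [0.378, 0.142, 0.032])]
blower [(0.76, [0.701, -0.162, 0.041])]
loupe [(0.81, [0.38, 0.139, 0.026])]
tin [(0.87, [0.387, -0.134, 0.026])]
1.1
```

View pics/top0.png

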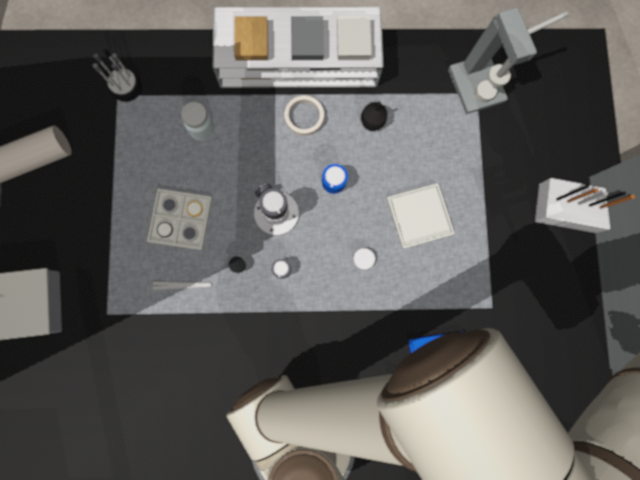

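View pics/side0.png

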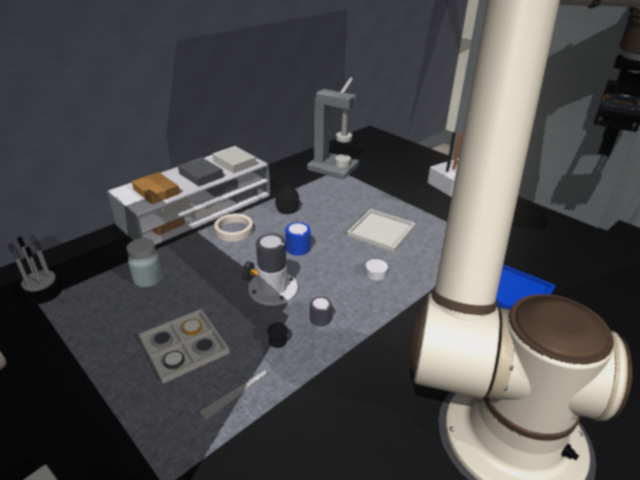

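The top view shows the target: a dark cap with a white top at about (273,204) on the tester. The blue cap is at (335,178) and a small grey cap at (281,268). The empty white tray is at (420,215), rotated, and the divided tray is at (180,218). The side view agrees: cap at (270,250), tray at (381,229).

```bash
cat > h.py <<'E'
from workcell import env
import cv2, numpy as np
from scipy.optimize import minimize
from scipy.spatial.transform import Rotation as R
def proj(f,P):
    p=(np.asarray(P)-f["position"])@R.from_euler("xyz",f["orientation"],degrees=True).as_matrix()
    return np.c_[f["cx"]+f["fx"]*p[:,0]/-p[:,2], f["cy"]-f["fy"]*p[:,1]/-p[:,2]]
def hullmask(f,P):
    m=np.zeros((480*4,640*4),np.uint8)
    cv2.fillConvexPoly(m,cv2.convexHull(((proj(f,P)+.5)*4).round().astype(np.int32)),1)
    return cv2.resize(m.astype(np.float32),(640,480),interpolation=cv2.INTER_AREA)
def fit(views,model,x0,scale):
    def cost(q):
        P=model(q*scale+x0); c=0
        for f,m in views:
            h=hullmask(f,P); c+=np.abs(h-m).sum()/m.sum()
        return c
    n=len(x0); sx=np.vstack([np.zeros(n),np.eye(n)])-.3
    r=minimize(cost,np.zeros(n),method="Nelder-Mead",options=dict(initial_simplex=sx,maxiter=200,xatol=.01,fatol=1e-4))
    return r.x*scale+x0,r.fun
a=np.linspace(0,2*np.pi,48,endpoint=False)
def cyl(q,r=.028,h=.054):
    c=np.c_[r*np.cos(a),r*np.sin(a)]+q[:2]
    return np.vstack([np.c_[c,np.full(48,q[2])],np.c_[c,np.full(48,q[2]-h)]])
def tray(q):
    c,s=np.cos(q[3]),np.sin(q[3]); k=.06*np.array([[1,1],[1,-1],[-1,-1],[-1,1]])@np.array([[c,s],[-s,c]])+q[:2]
    return np.vstack([np.c_[k,np.full(4,q[2])],np.c_[k,np.full(4,q[2]-.012)]])
def pick(f,thing,xyz):
    u=proj(f,[xyz])[0]; best=None
    for r in env.trace(f,thing):
        v,h=np.nonzero(r["mask"])
        if len(v)<30: continue
        d=np.hypot(h.mean()-u[0],v.mean()-u[1])
        if best is None or d<best[0]: best=(d,r["mask"],r["score"])
    print(thing,best[0],best[2],best[1].sum()); return best[1].astype(np.float32)
E
python3 - <<'E'
from h import *
F=[env.grab_frame(n) for n in("top","side")]
c0=np.array([.486,.055,.118]); t0=np.array([.482,-.275,.012,.2])
vc=[(f,pick(f,"cap",c0-[0,0,.02])) for f in F]
vt=[(f,pick(f,"tray",t0[:3])) for f in F]
for v in (vc,[vc[0]],[vc[1]]): print(fit(v,cyl,c0,np.array([.01,.01,.01])))
for v in (vt,[vt[0]],[vt[1]]): print(fit(v,tray,t0,np.array([.01,.01,.01,.2])))
p,_=fit(vc,cyl,c0,np.array([.01,.01,.01])); q,_=fit(vt,tray,t0,np.array([.01,.01,.01,.2]))
for (f,m),w,P in zip(vc+vt,"abcd",[cyl(p)]*2+[tray(q)]*2):
    g=f["image"].copy(); cv2.polylines(g,[cv2.convexHull(proj(f,P).astype(np.float32)).round().astype(np.int32)],True,(0,0,255),1)
    u=proj(f,P).mean(0).astype(int); k=g[max(u[1]-50,0):u[1]+50,u[0]-65:u[0]+65]
    globals()[w]=cv2.resize(k,(390,300))
cv2.imwrite("pics/fit1.png",np.vstack([np.hstack([a,b]),np.hstack([c,d])]))
E
```

```text
cap 4.822756747568344 0.81 743
cap 2.0216047127133034 0.87 970
tray 2.288747457252385 0.89 2914
tray 2.9853425645175093 0.79 1685
(array([0.49628087, 0.05270724, 0.11830549]), np.float64(0.14787614345550537))
(array([0.49628458, 0.05269814, 0.11845695]), np.float64(0.04004037752747536))
(array([0.52766118, 0.0279421 , 0.08906422]), np.float64(0.042332474142313004))
(array([ 0.48426103, -0.27237097,  0.01274807,  0.28423259]), np.float64(0.08088380098342896))
(array([ 0.48670688, -0.27390575,  0.00312029,  0.268138  ]), np.float64(0.028118565678596497))
(array([ 0.48710341, -0.27625502,  0.0097119 ,  0.26095679]), np.float64(0.03364243358373642))
```

View pics/fit1.png

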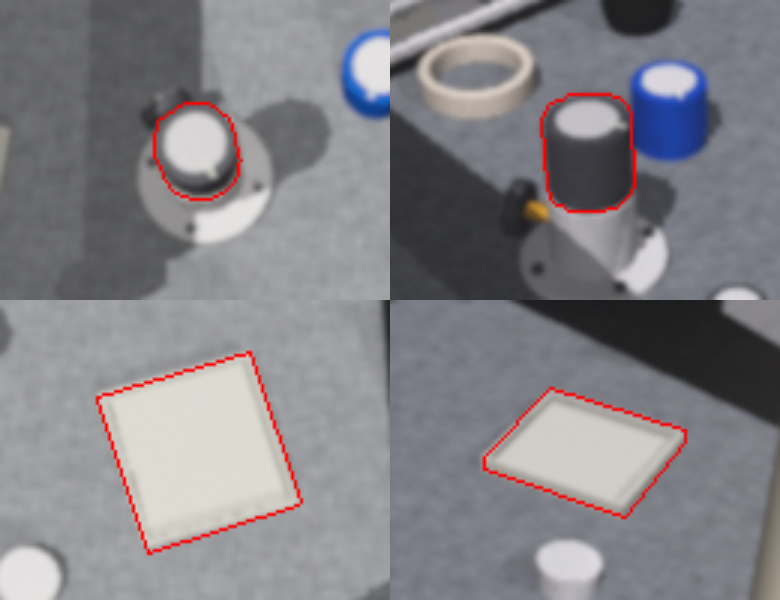

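```bash
python3 - <<'E'
from h import *
F=[env.grab_frame(n) for n in("top","side")]
c0=np.array([.490,.053,.118])
vc=[(f,pick(f,"cap",c0-[0,0,.02])) for f in F]
for z in (.116,.118,.120):
    for v in ([vc[0]],[vc[1]],vc): print(z,fit(v,lambda q:cyl([q[0],q[1],z]),c0[:2],np.array([.01,.01])))
for y in (-170,-120,-60,0,60,120,170):
    j=env.inverse_kinematics([.49,.053,.16],[180,0,y]); print(y,None if j is None else np.round(j,1))
for xy in ((.485,-.274),):
  for y in (-170,-90,0,90): 
    j=env.inverse_kinematics([*xy,.07],[180,0,y]); print(y,None if j is None else np.round(j,1))
E
```

```text
cap 3.055894241635366 0.7 687
cap 1.6670487790494004 0.74 1071
0.116 (array([0.49705192, 0.05286795]), np.float64(0.08151382952928543))
0.116 (array([0.49832574, 0.04977004]), np.float64(0.03921568766236305))
0.116 (array([0.49685934, 0.05150909]), np.float64(0.15887007117271423))
0.118 (array([0.49670764, 0.05264771]), np.float64(0.08551673591136932))
0.118 (array([0.49606203, 0.05132911]), np.float64(0.03950747102499008))
0.118 (array([0.49595706, 0.05176994]), np.float64(0.13386231660842896))
0.12 (array([0.49675702, 0.05274387]), np.float64(0.08824599534273148))
0.12 (array([0.49410678, 0.05271587]), np.float64(0.040616247802972794))
0.12 (array([0.49500566, 0.0524762 ]), np.float64(0.13930350542068481))
-170 [  25.1   12.6  -23.    -0.   -54.4 -105.1]
-120 [ 25.1  12.6 -23.    0.  -54.4 -55.1]
-60 [ 25.1  12.6 -23.    0.  -54.4   4.9]
0 [ 25.1  12.6 -23.    0.  -54.4  64.9]
60 [ 25.1  12.6 -23.    0.  -54.4 124.9]
120 [  25.1   12.6  -23.     0.   -54.4 -175.1]
170 [  25.1   12.6  -23.    -0.   -54.4 -125.1]
-170 [-12.8  24.6 -20.3  -0.  -45.1 -67.2]
-90 [-12.8  24.6 -20.3   0.  -45.1  12.8]
0 [-12.8  24.6 -20.3   0.  -45.1 102.8]
90 [ -12.8   24.6  -20.3   -0.   -45.1 -167.2]
```

```bash
cat >> h.py <<'E'
def st(tag=""):
    s=env.read_state(); print(tag,"t%.1f"%s["clock"],"p",np.round(s["position"]*1e3,1),"r",np.round(s["tool_rot"],1),"j6 %.1f"%s["joint_positions"][5],"F",np.round(s["force"],1),"M",np.round(s["wrist_torque"],2),"op %.3f"%s["opening"],"ff %.1f"%s["finger_force"]); return s
E
python3 - <<'E'
from h import *
C=[.496,.052]
env.goto([*C,.2],[180,0,-230]); st("above")
env.move_straight([*C,.084],rate=.08,force_limit=8); st("down")
env.gripper_to(0.3,grasp_force=8); st("grip8"); env.dwell(.3); st("dw")
E
```

```text
above t4.2 p [496.1  51.6 200. ] r [180.   0. 130.] j6 -164.7 F [-0.2 -0.6  0.1] M [-0.06 -0.02 -0.01] op 1.003 ff 0.0
down t5.8 p [496.4  52.1  84.5] r [179.9   0.  130. ] j6 -164.7 F [ 0.2 -0.1  0.2] M [-0.06 -0.05 -0.03] op 1.004 ff 0.0
grip8 t6.4 p [497.3  52.8  84.3] r [179.8   0.  130. ] j6 -164.7 F [ 3.1  2.9 -1.9] M [ 0.68 -0.78  0.  ] op 0.636 ff 8.0
dw t6.7 p [497.2  52.7  84.3] r [179.8   0.  130. ] j6 -164.7 F [ 4.2  3.4 -2. ] M [ 1.04 -1.05  0.02] op 0.639 ff 8.0
```

```bash
cat >> h.py <<'E'
def follow(T,yaw,n=2,k=.2,zf=0,lim=1.0):
    """move commanded target with the lateral (and vertical) force until it vanishes"""
    for _ in range(n):
        F=env.read_state()["force"]; d=np.clip(k*F,-lim,lim)*1e-3
        if np.abs(F).max()<1: break
        T=T+d; env.move_straight(T,rate=.02)
    return T
E
python3 - <<'E'
from h import *
T=np.array([.496,.052,.084])
for i in range(3):
    T=follow(T,-230,1); s=st("c%d"%i); print(T)
env.gripper_to(.85); st("open")
t=env.read_state()["clock"]
env.move_straight(T,rotation=[180,0,-140],rate=.1); st("rot90")
env.gripper_to(.3,grasp_force=8); st("grip")
for i in range(2):
    T=follow(T,-140,1); st("c%d"%i); print(T)
E
```

```text
c0 t7.0 p [497.2  52.8  84. ] r [180.   0. 130.] j6 -164.7 F [2.1 2.3 1.8] M [ 0.5  -0.77  0.01] op 0.637 ff 8.0
[0.49683514 0.05267659 0.08360921]
c1 t7.2 p [497.2  52.8  84. ] r [-180.    0.  130.] j6 -164.7 F [2.8 0.1 0.2] M [-0.12 -0.8  -0.05] op 0.641 ff 8.0
[0.49726176 0.05313276 0.08397787]
c2 t7.5 p [497.2  52.8  83.9] r [-179.9   -0.   130. ] j6 -164.7 F [ 0.6 -0.4  2.2] M [-0.09 -0.33  0.05] op 0.634 ff 8.0
[0.49781271 0.05314739 0.08401517]
open t8.1 p [497.7  53.1  84. ] r [-180.   -0.  130.] j6 -164.7 F [ 0.1  0.5 -0.6] M [-0.09  0.04  0.04] op 0.851 ff 0.0
rot90 t9.8 p [497.8  53.1  84. ] r [ 180.   -0. -140.] j6 -74.7 F [ 0.1 -0.2 -0.2] M [0.02 0.04 0.01] op 0.851 ff 0.0
grip t10.3 p [497.9  53.2  84.1] r [-180.    0. -140.] j6 -74.7 F [0.6 0.2 1.4] M [0.13 0.1  0.  ] op 0.642 ff 8.0
c0 t10.6 p [497.9  53.3  84.2] r [ 180.   -0. -140.] j6 -74.7 F [ 0.6 -0.1 -0.1] M [0.21 0.06 0.1 ] op 0.635 ff 8.0
[0.49793036 0.05317818 0.08429736]
c1 t10.6 p [497.9  53.3  84.2] r [ 180.   -0. -140.] j6 -74.7 F [ 0.6 -0.1 -0.1] M [0.21 0.06 0.1 ] op 0.635 ff 8.0
[0.49793036 0.05317818 0.08429736]
```

```bash
cat >> h.py <<'E'
def turn(T,yaw,end,pitch=18.,step=20,kz=.15,fmax=9,stop_free=None):
    T=T.copy()
    while yaw<end-1e-6:
        d=min(step,end-yaw); yaw+=d
        T[2]+=pitch*d/360e3
        env.move_straight(T,rotation=[180,0,yaw],rate=.1)
        s=st("y%d z%.1f pitch%.1f"%(yaw,T[2]*1e3,pitch)); F=s["force"]
        if np.abs(F).max()>fmax: print("FORCE"); break
        T=T+np.clip([.1,.1,kz]*F*(np.abs(F)>1.5),-.8,.8)*1e-3
        pitch=float(np.clip(pitch+.35*F[2]*(abs(F[2])>1.5),11,25))
    return T,yaw,pitch
E
python3 - <<'E'
from h import *
T=np.array([.4979,.0532,.0842])
env.gripper_to(.3,grasp_force=20); st("g20")
print(turn(T,-140,-60))
E
```

```text
g20 t10.8 p [497.9  53.2  84.3] r [ 180.    0. -140.] j6 -74.7 F [-0.3  1.1  0.2] M [0.26 0.16 0.05] op 0.632 ff 20.0
y-120 z85.2 pitch18.0 t11.3 p [498.3  53.2  85.3] r [-180.     0.  -120.1] j6 -54.8 F [ 1.3  0.2 -0.9] M [ 0.01 -0.34  0.09] op 0.633 ff 20.0
y-100 z86.2 pitch18.0 t11.8 p [498.1  53.3  86.3] r [-180.     0.  -100.1] j6 -34.9 F [0.8 0.3 1. ] M [ 0.18 -0.14  0.03] op 0.635 ff 20.0
y-80 z87.2 pitch18.0 t12.3 p [497.9  53.2  87.3] r [180.    0.  -80.2] j6 -14.9 F [0.6 0.7 0.4] M [ 0.19 -0.    0.03] op 0.632 ff 20.0
y-60 z88.2 pitch18.0 t12.8 p [497.7  53.1  88.2] r [180.    0.  -60.2] j6 5.1 F [-0.8 -0.4  1.5] M [-0.05  0.14 -0.01] op 0.635 ff 20.0
(array([0.4979    , 0.0532    , 0.08842596]), -60, 18.527230975338874)
```

```bash
python3 - <<'E'
from h import *
print(turn(np.array([.4979,.0532,.0884]),-60,100,18.))
E
```

```text
y-40 z89.4 pitch18.0 t13.3 p [497.6  53.   89.3] r [180.    0.  -40.2] j6 25.1 F [-0.6 -0.3 -0. ] M [-0.15  0.21  0.02] op 0.631 ff 20.0
y-20 z90.4 pitch18.0 t13.8 p [497.8  53.2  90.3] r [180.    0.  -20.2] j6 45.1 F [-0.6  0.2 -0.4] M [-0.17  0.19  0.04] op 0.636 ff 20.0
y0 z91.4 pitch18.0 t14.3 p [497.9  53.2  91.4] r [-180.     0.    -0.2] j6 65.1 F [-0.2  0.9  0.2] M [-0.15  0.11  0.03] op 0.640 ff 20.0
y20 z92.4 pitch18.0 t14.8 p [497.8  53.2  92.3] r [-180.     0.    19.8] j6 85.1 F [-0.1  0.8 -0.4] M [-0.12  0.13  0.06] op 0.635 ff 20.0
y40 z93.4 pitch18.0 t15.3 p [497.8  53.2  93.3] r [-180.     0.    39.8] j6 105.1 F [ 0.1  0.1 -0.2] M [-0.14  0.12  0.  ] op 0.633 ff 20.0
y60 z94.4 pitch18.0 t15.8 p [497.8  53.2  94.4] r [-180.     0.    59.8] j6 125.1 F [-0.3 -0.5  0.1] M [-0.16  0.05  0.01] op 0.633 ff 20.0
y80 z95.4 pitch18.0 t16.3 p [497.8  53.1  95.3] r [-180.     0.    79.8] j6 145.1 F [-0.5 -1.1 -0.9] M [-0.18  0.1   0.06] op 0.634 ff 20.0
y100 z96.4 pitch18.0 t16.8 p [497.9  53.1  96.3] r [-180.     0.    99.8] j6 165.1 F [ 0.2 -0.1 -0.6] M [-0.21  0.02  0.02] op 0.631 ff 20.0
(array([0.4979, 0.0532, 0.0964]), 100, 18.0)
```

```bash
python3 - <<'E'
from h import *
env.gripper_to(.85); s=st("open")
j=np.array(env.inverse_kinematics([.4979,.0532,.0964],[180,0,-230]));print(j.round(1)); env.set_joints(j); st("back")
F=[env.grab_frame(n) for n in("top","side")]
cv2.imwrite("pics/re.png",np.hstack([cv2.resize(f["image"][y-60:y+60,x-60:x+60],(400,400)) for f,(x,y) in zip(F,((273,205),(270,250)))]))
E
```

```text
open t17.4 p [497.9  53.2  96.4] r [180.  -0. 100.] j6 165.3 F [0.7 0.4 0. ] M [-0.09  0.05  0.01] op 0.853 ff 0.0
[  24.7   17.9  -26.6   -0.   -45.6 -164.7]
back t22.2 p [497.9  53.2  96.4] r [180.   0. 130.] j6 -164.7 F [-0.1 -1.1  0.3] M [-0.08 -0.03 -0.04] op 0.850 ff 0.0
```

View pics/re.png

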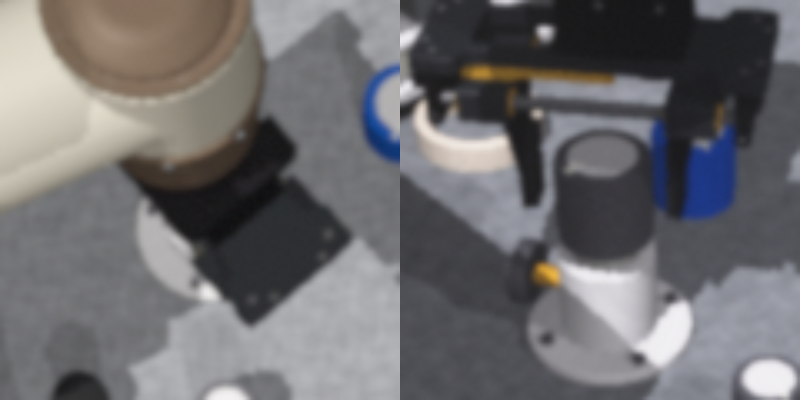

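Side crop: the cap sits on the thread between the open fingers with its underside clearly higher. Its index mark has moved from the right to the left front, so it did turn. I'll regrip.

```bash
python3 - <<'E'
from h import *
T=np.array([.4979,.0532,.0964])
env.gripper_to(.3,grasp_force=25); s=st("grip")
if np.abs(s["force"]).max()<6: print(turn(T,-230,-30,18.))
E
```

```text
grip t22.8 p [498.   53.3  96.4] r [180.   0. 130.] j6 -164.7 F [-0.6 -0.3 -0.3] M [-0.07 -0.1   0.02] op 0.625 ff 25.0
y-210 z97.4 pitch18.0 t23.3 p [497.7  53.   97.3] r [-180.    -0.   149.9] j6 -144.8 F [-0.  -1.3 -0.6] M [-0.19  0.13  0.02] op 0.631 ff 25.0
y-190 z98.4 pitch18.0 t23.8 p [497.8  53.1  98.4] r [-180.    -0.   169.8] j6 -124.9 F [-0.7  1.1  0. ] M [-0.21  0.11 -0.01] op 0.629 ff 25.0
y-170 z99.4 pitch18.0 t24.3 p [497.9  53.2  99.4] r [ 180.     0.  -170.2] j6 -104.9 F [-1.5 -0.1  0.1] M [-0.08  0.1   0.04] op 0.630 ff 25.0
y-150 z100.4 pitch18.0 t24.8 p [498.   53.2 100.4] r [ 180.     0.  -150.2] j6 -84.9 F [ 0.3 -0.8  0.1] M [-0.1   0.03  0.  ] op 0.629 ff 25.0
y-130 z101.4 pitch18.0 t25.3 p [498.1  53.3 101.5] r [-180.     0.  -130.2] j6 -64.9 F [-0.4 -0.7  0.3] M [-0.06 -0.03  0.01] op 0.630 ff 25.0
y-110 z102.4 pitch18.0 t25.8 p [498.1  53.4 102.5] r [-180.     0.  -110.2] j6 -44.9 F [ 0.1 -0.4  0.6] M [ 0.09  0.01 -0.02] op 0.628 ff 25.0
y-90 z103.4 pitch18.0 t26.3 p [498.2  53.3 103.6] r [-180.     0.   -90.2] j6 -24.9 F [ 0.1 -0.4  2.1] M [ 0.03 -0.04  0.02] op 0.632 ff 25.0
y-70 z104.8 pitch18.7 t26.8 p [498.1  53.3 104.8] r [-180.     0.   -70.2] j6 -4.9 F [1.  0.4 1.3] M [ 0.12 -0.03 -0.01] op 0.631 ff 25.0
y-50 z105.8 pitch18.7 t27.3 p [497.9  53.2 105.8] r [-180.     0.   -50.2] j6 15.1 F [ 0.6  1.1 -0.3] M [0.1  0.07 0.02] op 0.628 ff 25.0
y-30 z106.8 pitch18.7 t27.8 p [497.7  53.1 106.8] r [180.    0.  -30.2] j6 35.1 F [-0.3 -0.4  1.1] M [-0.07  0.11 -0.07] op 0.626 ff 25.0
(array([0.4979    , 0.0532    , 0.10684574]), -30, 18.748837158453135)
```

```bash
python3 - <<'E'
from h import *
T=np.array([.4979,.0532,.1068]); yaw=-30
while yaw<100:
    hit=env.move_straight(T+[0,0,.006],rate=.015,force_limit=4); s=st("lift %s"%hit)
    if not hit: break
    env.move_straight(T,rate=.03); T,yaw,_=turn(T,yaw,yaw+30,18.5,15)
E
```

```text
lift False t28.3 p [497.8  53.1 112.8] r [180.   0. -30.] j6 35.3 F [ 0.4 -0.9  0.8] M [-0.17  0.22 -0.02] op 0.626 ff 25.0
```

```bash
python3 - <<'E'
from h import *
env.move_straight([.4979,.0532,.2],rate=.06); env.dwell(.3); st("up")
env.move_straight([.486,-.273,.2],rate=.12); st("over")
F=[env.grab_frame(n) for n in("top","side")]
cv2.imwrite("pics/over.png",np.hstack([cv2.resize(f["image"][y-90:y+90,x-90:x+90],(400,400)) for f,(x,y) in zip(F,((420,215),(381,210)))]))
E
```

```text
up t30.2 p [497.9  53.2 199.9] r [180.   0. -30.] j6 35.3 F [-0.1 -0.1 -1.6] M [-0.05  0.11  0.06] op 0.629 ff 25.0
over t33.1 p [ 486.1 -272.7  200.1] r [-180.   -0.  -30.] j6 72.7 F [-1.  -0.5 -0.7] M [-0.    0.15  0.01] op 0.629 ff 25.0
```

View pics/over.png

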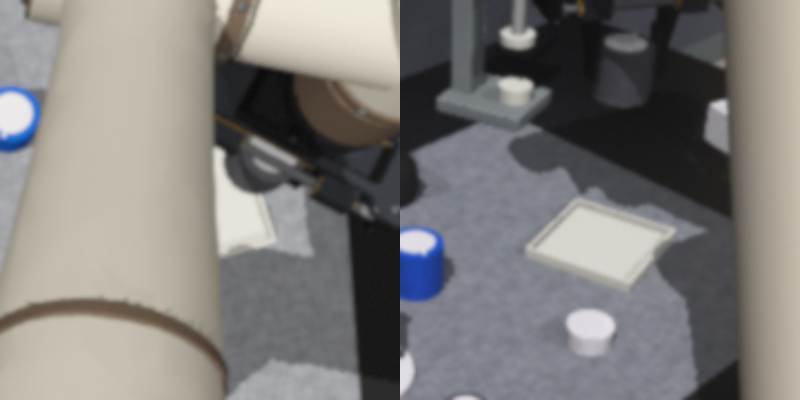

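The cap hangs upright in the fingers above the empty tray: side crop shows the cap at (625,70) and the tray below it at (600,245). I'll lower it until it touches.

```bash
python3 - <<'E'
from h import *
env.move_straight([.486,-.273,.035],rate=.1); st("near")
hit=env.move_straight([.486,-.273,.016],rate=.008,force_limit=3); st("touch %s"%hit)
if hit:
    p=env.read_state()["position"]; env.gripper_to(.85); st("open")
    env.move_straight([.486,-.273,.15],rate=.08); env.goto([.40,-.1,.3],[180,0,-30]); st("away")
    F=[env.grab_frame(n) for n in("top","side")]
    for f in F: print([(r["score"],np.round(r["xyz"],3)) for r in env.search_frame(f,"cap")])
    cv2.imwrite("pics/end.png",np.hstack([cv2.resize(f["image"][y-90:y+90,x-90:x+90],(400,400)) for f,(x,y) in zip(F,((420,215),(381,210)))]))
E
```

```text
near t35.0 p [ 486.4 -273.1   35.6] r [-1.8e+02 -1.0e-01 -3.0e+01] j6 72.7 F [ 0.2  0.4 -1. ] M [-0.02  0.11 -0.  ] op 0.627 ff 25.0
touch True t36.3 p [ 485.9 -273.    24.9] r [180.   0. -30.] j6 72.7 F [-0.3  0.5  4.4] M [ 0.19  0.19 -0.01] op 0.632 ff 25.0
open t37.0 p [ 485.  -272.7   23.9] r [180.    0.2 -30. ] j6 72.7 F [ 0.4 -1.1 -0.1] M [-0.07  0.15  0.03] op 0.850 ff 0.0
away t39.7 p [ 400.  -100.1  299.1] r [ 1.8e+02  1.0e-01 -3.0e+01] j6 51.3 F [0.3 0.3 0.5] M [-0.01  0.16 -0.  ] op 0.851 ff 0.0
[]
[(0.74, array([ 0.474, -0.26 ,  0.048])), (0.65, array([ 0.557, -0.063,  0.043])), (0.62, array([0.364, 0.047, 0.034]))]
```

View pics/end.png

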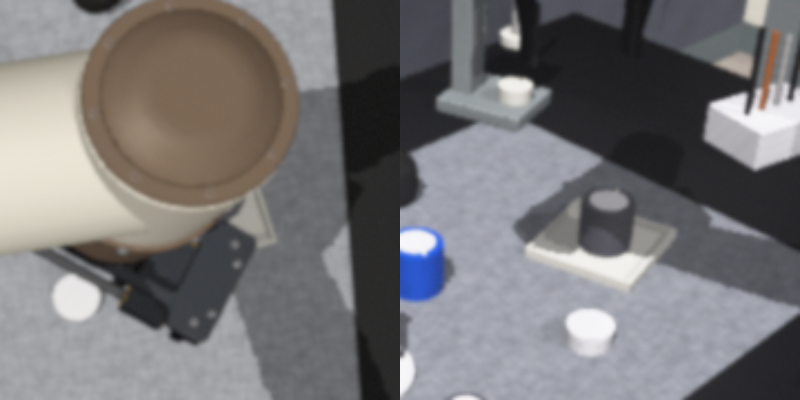

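The cap stands upright and released in the middle of the empty tray, at (607,222) in the side crop. The arm is clear, so I'll hand it in.

```bash
python3 -c "
from workcell import env
print(env.close_job())"
```

```text
the job is handed in; nothing more can be done
None
```

The cap was unscrewed in two grips (about 440° in all), lifted off in the fingers and set down rim down in the empty tray; the job was handed in at about 40 s of the 72 s allowed, and no verdict came back.

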